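# Space out the dividers of a pass sorter with a hooked spacer block

## Task

The three sliding dividers of the visitor-pass sorter have drifted; make the gaps equal again with the wooden spacer block, whose stop bolt is already set to the width wanted. Working from the left end, hook the spacer over the left, then the middle, then the right divider and draw each one gently leftwards until the bolt comes up snug against the end cheek or the divider before it; hold it snug for a moment with light pressure, so that no divider already set is pushed along. Then stand the spacer upright on the counter again, clear of the sorter, and leave the other things on the counter alone.

Things in the scene. Friction and masses are not known exactly. Their poses are not given: they have to be found in the camera images.
- sorter: grey metal tray fixed to the counter, 110 mm deep (x), 236 mm long (y), turned up to 0.3 rad; origin: centre of its underside. Its +y end is the left end seen from the robot. Base 6 mm thick. At each end an upright cheek 7 mm thick, top 64 mm above the counter, 222 mm clear between. Low back wall (+x, top 40 mm up) and front lip (15 mm up), 102 mm apart. Three dividers slide in it along y.
- end_cheek: the sorter's left (+y) end cheek, fixed to it; origin: middle of the top edge of its inner face (64 mm above the counter); axes as the sorter's
- divider_left: left of three equal blue dividers: upright sheet 94 mm deep (x), 4 mm thick (y), top 64 mm above the counter; two black shoes (14 mm in y, tops 17 mm up) at x = +-34 mm. Origin: middle of the sheet, on the base (6 mm up); axes as the sorter's. Slides along y with about 6 N friction, stays where left, also once set. Starts 10 to 30 mm too far right (-y); set, it is 48 to 56 mm from the end cheek.
- divider_middle: middle divider, like the left one, axes and origin likewise. Starts 8 to 36 mm too far right. When set, the clear gap to the left divider's sheet equals the gap between the left divider and the end cheek (centres 4 mm more than the gap).
- divider_right: right divider, like the left one. Starts 8 to 44 mm too far right; when set, its gap to the middle divider is the same again. What remains to the right end cheek is left over.
- spacer: loose upright hardwood block 50 (x) x 24 (y) x 84 mm high, 0.2 kg; origin under its centre. -y side: steel hook 32 mm wide, strap 30 to 35 mm up, 5 mm leg down, inner face at y = -26 mm (14 mm slot), tip flared to -33. +y side, 15 mm up: stop bolt, head 20 mm wide; its face is 24 to 32 mm from the origin (locked, differs each time, not measured), so the gap is 46 to 54 mm. Grip across y, 40 mm up.
- pass_pack_a: bystander: banded pack of visitor passes, 44 x 60 x 10 mm; origin under its centre
- pass_pack_b: bystander: a second such pack of passes; origin under its centre
- calculator: bystander: desk calculator, 147 x 103 x 19 mm; origin under its centre
- coin_roll_a: bystander: yellow coin roll standing on end, 26 mm thick, 50 mm high; origin under its centre
- coin_roll_b: bystander: grey coin roll standing on end, 26 mm thick, 50 mm high; origin under its centre
- stamp: bystander: rubber stamp with a red knob, 27 mm wide, 76 mm high, standing; origin under its centre
- stapler: bystander: dark blue stapler, 36 x 142 x 53 mm; origin under its centre
Mind the look-alikes: they are no part of the job. Of the things that look like the spacer, the smaller one is meant.

How it is judged:
On the way, in this order (a step that is already met when the one before it is completed fails the run):
1. the left divider drawn up with the spacer, whose stop bolt is snug against the end cheek (y of divider_left in the frame of end_cheek between -0.0575 and -0.0465 m and contact force between spacer and divider_left above 0.5 N and contact force between spacer and end_cheek above 0.5 N), for 0.06 s.
2. the middle divider drawn up with the spacer, whose stop bolt is snug against the left divider, both gaps equal (((y of divider_left in the frame of end_cheek between -0.0495 and -0.0465 m and y of divider_middle in the frame of divider_left between -0.0515 and -0.0485 m) or (y of divider_left in the frame of end_cheek between -0.0505 and -0.0475 m and y of divider_middle in the frame of divider_left between -0.0525 and -0.0495 m) or (y of divider_left in the frame of end_cheek between -0.0515 and -0.0485 m and y of divider_middle in the frame of divider_left between -0.0535 and -0.0505 m) or (y of divider_left in the frame of end_cheek between -0.0525 and -0.0495 m and y of divider_middle in the frame of divider_left between -0.0545 and -0.0515 m) or (y of divider_left in the frame of end_cheek between -0.0535 and -0.0505 m and y of divider_middle in the frame of divider_left between -0.0555 and -0.0525 m) or (y of divider_left in the frame of end_cheek between -0.0545 and -0.0515 m and y of divider_middle in the frame of divider_left between -0.0565 and -0.0535 m) or (y of divider_left in the frame of end_cheek between -0.0555 and -0.0525 m and y of divider_middle in the frame of divider_left between -0.0575 and -0.0545 m) or (y of divider_left in the frame of end_cheek between -0.0565 and -0.0535 m and y of divider_middle in the frame of divider_left between -0.0585 and -0.0555 m) or (y of divider_left in the frame of end_cheek between -0.0575 and -0.0545 m and y of divider_middle in the frame of divider_left between -0.0595 and -0.0565 m)) and contact force between spacer and divider_middle above 0.5 N and contact force between spacer and divider_left above 0.5 N), for 0.06 s.
3. the right divider drawn up with the spacer, whose stop bolt is snug against the middle divider, all gaps equal (((y of divider_left in the frame of end_cheek between -0.0495 and -0.0465 m and y of divider_middle in the frame of divider_left between -0.0515 and -0.0485 m and y of divider_right in the frame of divider_middle between -0.0515 and -0.0485 m) or (y of divider_left in the frame of end_cheek between -0.0505 and -0.0475 m and y of divider_middle in the frame of divider_left between -0.0525 and -0.0495 m and y of divider_right in the frame of divider_middle between -0.0525 and -0.0495 m) or (y of divider_left in the frame of end_cheek between -0.0515 and -0.0485 m and y of divider_middle in the frame of divider_left between -0.0535 and -0.0505 m and y of divider_right in the frame of divider_middle between -0.0535 and -0.0505 m) or (y of divider_left in the frame of end_cheek between -0.0525 and -0.0495 m and y of divider_middle in the frame of divider_left between -0.0545 and -0.0515 m and y of divider_right in the frame of divider_middle between -0.0545 and -0.0515 m) or (y of divider_left in the frame of end_cheek between -0.0535 and -0.0505 m and y of divider_middle in the frame of divider_left between -0.0555 and -0.0525 m and y of divider_right in the frame of divider_middle between -0.0555 and -0.0525 m) or (y of divider_left in the frame of end_cheek between -0.0545 and -0.0515 m and y of divider_middle in the frame of divider_left between -0.0565 and -0.0535 m and y of divider_right in the frame of divider_middle between -0.0565 and -0.0535 m) or (y of divider_left in the frame of end_cheek between -0.0555 and -0.0525 m and y of divider_middle in the frame of divider_left between -0.0575 and -0.0545 m and y of divider_right in the frame of divider_middle between -0.0575 and -0.0545 m) or (y of divider_left in the frame of end_cheek between -0.0565 and -0.0535 m and y of divider_middle in the frame of divider_left between -0.0585 and -0.0555 m and y of divider_right in the frame of divider_middle between -0.0585 and -0.0555 m) or (y of divider_left in the frame of end_cheek between -0.0575 and -0.0545 m and y of divider_middle in the frame of divider_left between -0.0595 and -0.0565 m and y of divider_right in the frame of divider_middle between -0.0595 and -0.0565 m)) and contact force between spacer and divider_right above 0.5 N and contact force between spacer and divider_middle above 0.5 N), for 0.06 s.
At the end, for the whole second after the job is handed in: The three clear gaps (end cheek to left divider, left to middle, middle to right) all lie within 1.5 mm of one whole number of mm from 46 to 54 (so gaps that differ by up to 2 mm pass); the spacer stands upright (within 0.1 rad), at rest on the counter, not touching the sorter (((y of divider_left in the frame of end_cheek between -0.0495 and -0.0465 m and y of divider_middle in the frame of divider_left between -0.0515 and -0.0485 m and y of divider_right in the frame of divider_middle between -0.0515 and -0.0485 m) or (y of divider_left in the frame of end_cheek between -0.0505 and -0.0475 m and y of divider_middle in the frame of divider_left between -0.0525 and -0.0495 m and y of divider_right in the frame of divider_middle between -0.0525 and -0.0495 m) or (y of divider_left in the frame of end_cheek between -0.0515 and -0.0485 m and y of divider_middle in the frame of divider_left between -0.0535 and -0.0505 m and y of divider_right in the frame of divider_middle between -0.0535 and -0.0505 m) or (y of divider_left in the frame of end_cheek between -0.0525 and -0.0495 m and y of divider_middle in the frame of divider_left between -0.0545 and -0.0515 m and y of divider_right in the frame of divider_middle between -0.0545 and -0.0515 m) or (y of divider_left in the frame of end_cheek between -0.0535 and -0.0505 m and y of divider_middle in the frame of divider_left between -0.0555 and -0.0525 m and y of divider_right in the frame of divider_middle between -0.0555 and -0.0525 m) or (y of divider_left in the frame of end_cheek between -0.0545 and -0.0515 m and y of divider_middle in the frame of divider_left between -0.0565 and -0.0535 m and y of divider_right in the frame of divider_middle between -0.0565 and -0.0535 m) or (y of divider_left in the frame of end_cheek between -0.0555 and -0.0525 m and y of divider_middle in the frame of divider_left between -0.0575 and -0.0545 m and y of divider_right in the frame of divider_middle between -0.0575 and -0.0545 m) or (y of divider_left in the frame of end_cheek between -0.0565 and -0.0535 m and y of divider_middle in the frame of divider_left between -0.0585 and -0.0555 m and y of divider_right in the frame of divider_middle between -0.0585 and -0.0555 m) or (y of divider_left in the frame of end_cheek between -0.0575 and -0.0545 m and y of divider_middle in the frame of divider_left between -0.0595 and -0.0565 m and y of divider_right in the frame of divider_middle between -0.0595 and -0.0565 m)) and height (world z) of spacer below 0.004 m and angle between spacer's own z axis and vertical below 0.1 rad and linear speed of spacer below 0.02 m/s and contact force between spacer and sorter below 0.05 N).
It fails at once if the spacer is pressed against the end cheek with more than 20 N (contact force between spacer and end_cheek above 20 N).
It fails at once if the spacer is pressed against the left divider with more than 20 N (contact force between spacer and divider_left above 20 N).
It fails at once if the spacer is pressed against the middle divider with more than 20 N (contact force between spacer and divider_middle above 20 N).
It fails at once if the spacer is pressed against the right divider with more than 20 N (contact force between spacer and divider_right above 20 N).
It fails at once if a bystander is moved more than 15 mm (distance of any of pass_pack_a, pass_pack_b, calculator, coin_roll_a, coin_roll_b, stamp, stapler from where it was at the start of the episode above 0.015 m).
It also fails if it takes over 70 s, if anything falls off the work surface, if the arm or the gripper's body presses on something with over 40 N, if the wrist force passes 120 N, or if a joint passes its speed limit or range.

## Robot

A 6-joint arm with a two-finger parallel gripper is mounted at the origin on a cart in front of the work surface, level with it; the furniture and walls round the work are solid. World frame = base frame: x ahead of the robot, y to its left, z up, the work surface at z = 0. Lengths are in m, angles in rad, forces in N, time in s.
With the tool pointing down it reaches from about 0.325 to 0.9 m from the base axis. Payload 6.1 kg.
Tool frame: the origin (TCP) lies at the centre of the arm's flange, where the gripper is bolted on; the fingertips stand 173 mm ahead of it and the grasp point (between the pads) lies 155 mm ahead of it; z points along the fingers, y is the line along which they close (so a half turn about z gives the same grasp; the last joint's range is limited). The gripper opens to 85 mm and grips with 20 to 120 N. Pads are 22 mm wide; open, the fingers measure 114 mm over their backs; the gripper's body (76 mm by 85 mm) begins 54 mm behind the grasp point. The pads swing forward as they close: fully open they stand 13 mm farther back than shut.
Start: joints at [0.989, 0.22, 1.526, -0, 1.395, -0.126], TCP at [0.275, 0.561, 0.405] pointing down, gripper open.
Joint ranges: [-2.98, 2.98], [-0.91, 2.08], [0.09, 2.57], [-1.24, 4.39], [0.2, 2.65], [-2.68, 2.68]. Speed limits (rad/s): [2.57, 2.57, 3.01, 3.14, 3.14, 3.14].

## Interface

Orientations are given as a unit quaternion [x, y, z, w].
In Python, from cell import observe, snapshot, close_job, masks_of gives the robot as it stands.
- The arm moves only by the tool servo_tool, never from a script. Its argument "steps" is a list of rows, each an object of numbers: "dx", "dy", "dz": the shift along the world's x, y, z in m; "ax", "ay", "az": the turn, a rotation vector about the world's x, y, z in rad; "hand": the opening, from -1 (shut) to 1 (fully open). In form: [{"dx": .., "dy": .., "dz": .., "ax": .., "ay": .., "az": .., "hand": ..}, ...]. A call has 1 to 5 rows; each row shifts and turns the commanded pose from where the row before left it; what a row does not reach is not made up. A row lasts 1/10 s, in which the tool goes at most 50 mm and 8.59 degrees, less where a joint would pass 70% of its speed; a pose out of reach is approached as far as the arm can. A call is refused whole if a number of a shift passes 0.05 or a number of a turn 0.15, either way. A call with a gripper value outside its range is refused whole. The fingers move at their own pace and stop on an object; the grip force is fixed at half the most. Time passes only in rows, so rows that do not move let the fingers close. It gives the time, the measured TCP pose, the force, the opening and the grip force at its end, in the units of the state.
- observe(): the state, without advancing time (a new reading comes with each control period).
- snapshot(name): name is "scene" or "top" or "wrist"; returns a dict with "frame" (420x560x3 uint8, blue, green, red), "fx", "fy", "cx", "cy" (pixels), "eye" and "attitude" of the camera in the world. Camera axes: x right, y up, looking along -z (the intrinsics and any distortion apply to the point x, -y, -z); pixel columns grow to the right and rows downward; lengths in m; the calibration is good to about 2 mm. A picture is of the moment at which its call begins. There is no depth.
- close_job(): hands the job in; it is judged then, once.
Trained networks look in the newest picture that a camera, given by its name, has taken for a name from the list of things; names that differ only in an ending like _2 or _b are one class to them, and where a whole thing is asked for, a point or a joint stands for the part that bears it (a point fixed in the world has none). Each returns a list of dicts, best first, with "conf" (0 to 1); they miss things now and then, are a little off and sometimes report something else, mostly with a low value. They report only what shows in the picture. A call takes as long as a camera call. They do not tell look-alikes from the thing itself.
- masks_of(camera, target): "region" (420x560 bool, what is visible of it) and "bbox" ([left, top, width, height] in pixels, round what is visible of it).
The state is a dict: "clock": time; "qpos": joint angles; "qd": joint speeds; "joint_efforts": joint torques, N m; "ee_pos": TCP position; "orientation": TCP orientation; "force": force on the tool from outside, world axes, zero at the start; "wrist_torque": the same for the moment, N m; "gripper_width": finger opening in m; "finger_force": force on a finger pad.
Only numpy, scipy, OpenCV 4.12 (cv2) and the standard library are available. Lean on these libraries where they do the work, as an engineer would, in place of code of your own. Each camera call takes 0.05 s, during which the arm holds its last target. There are 200 camera calls.

## Working session

There is one attempt and no reset: what is moved stays moved. The work goes in short steps, Python scripts to look and compute and a tool call to move; the robot and the scene stay as the last step left them, time stands still between calls to the robot, and variables do not carry over. Pictures are saved under pics/ and viewed, at most 10 in all, crops included, and the job is handed in when it is done.

Besides the shell and the picture viewer there is one more tool, called after "Call:" as name(argument=value, ...) on one line, values as JSON. servo_tool: Moves the arm, as the interface text tells. Its arguments: {"type":"object","properties":{"steps":{"type":"array","items":{"type":"object","properties":{"dx":{"type":"number"},"dy":{"type":"number"},"dz":{"type":"number"},"ax":{"type":"number"},"ay":{"type":"number"},"az":{"type":"number"},"hand":{"type":"number"}}}}},"required":["steps"]}

```bash
mkdir -p pics; ls
cat > h.py <<'E'
import numpy as np, cv2
from scipy.spatial.transform import Rotation as R
from cell import observe, snapshot, masks_of
def ray(s,u,v):
    d=np.array([(u-s["cx"])/s["fx"],-(v-s["cy"])/s["fy"],-1.0])
    return R.from_quat(s["attitude"]).apply(d)
def at(s,u,v,z):
    e=np.array(s["eye"]);d=ray(s,u,v);return e+d*(z-e[2])/d[2]
def proj(s,p):
    c=R.from_quat(s["attitude"]).inv().apply(np.array(p)-np.array(s["eye"]))
    return s["cx"]+s["fx"]*c[0]/-c[2], s["cy"]-s["fy"]*c[1]/-c[2]
E
python3 - <<'E'
from h import *
o=observe();print(o)
for n in("top","scene"):
    s=snapshot(n);cv2.imwrite(f"pics/{n}0.png",s["frame"]);print({k:s[k] for k in s if k!="frame"})
    for t in("spacer","sorter","divider_left","end_cheek","calculator","coin_roll_a","stamp","stapler","pass_pack_a"):
        print(n,t,[(round(m["conf"],2),m["bbox"]) for m in masks_of(n,t)][:5])
E
```

```text
pics
{'clock': 0.0, 'qpos': array([ 9.88891769e-01,  2.21246114e-01,  1.52759981e+00, -1.37021190e-05,
        1.39473724e+00, -1.26101530e-01]), 'qd': array([ 1.49044425e-03,  1.47965866e-03, -1.06559018e-04,  4.60182253e-04,
        9.45246444e-05, -1.62448607e-03]), 'joint_efforts': array([ 2.50420067e-05, -4.96902180e+01, -3.89390373e+01, -1.53186675e-04,
        1.11709780e-02, -1.65510716e-05]), 'ee_pos': array([0.27497086, 0.5609612 , 0.40359252]), 'orientation': array([ 2.25932511e-01,  9.74142449e-01, -9.35878004e-04, -3.38684147e-04]), 'force': array([0.6484796 , 0.15693378, 0.21478939]), 'wrist_torque': array([ 0.0412755 , -0.02879838, -0.02067706]), 'finger_force': 0.0, 'gripper_width': 0.08571926384251331}
{'fx': 524.4246600431474, 'fy': 524.4246600431474, 'cx': 280.73892581297315, 'cy': 213.47424995170886, 'eye': array([0.35290377, 0.0204695 , 1.31256723]), 'attitude': array([-0.07469895,  0.07429906,  0.71620696, -0.68988935])}
top spacer [(0.68, [375.7, 269.7, 30.8, 34.7]), (0.59, [380.6, 233.3, 27.4, 26.6])]
top sorter [(0.72, [197.8, 226.2, 102.6, 53.5]), (0.49, [12
[... 700 characters left out ...]
,  0.81568214])}
scene spacer [(0.6, [275.0, 247.2, 35.9, 61.6]), (0.56, [323.7, 250.8, 27.9, 44.9])]
scene sorter [(0.95, [206.1, 175.6, 86.3, 69.5])]
scene divider_left [(0.67, [218.4, 188.6, 37.8, 26.6]), (0.43, [301.0, 199.3, 21.1, 18.3])]
scene end_cheek [(0.93, [204.1, 175.2, 35.0, 30.6])]
scene calculator [(0.94, [138.3, 180.9, 59.3, 28.6]), (0.23, [341.1, 185.2, 11.9, 26.3])]
scene coin_roll_a [(0.73, [407.2, 240.6, 19.6, 28.1]), (0.7, [394.3, 245.8, 10.9, 22.9])]
scene stamp [(0.7, [344.8, 182.6, 4.7, 30.7]), (0.64, [313.3, 211.3, 28.5, 13.7])]
scene stapler [(0.7, [237.8, 163.7, 15.2, 22.6])]
scene pass_pack_a [(0.71, [312.2, 213.4, 30.0, 13.8]), (0.49, [301.3, 199.1, 23.0, 18.4])]
```

Run:
```python
from h import *
a=cv2.imread("pics/top0.png")[130:350,110:430]
a=cv2.resize(a,None,fx=2.5,fy=2.5,interpolation=cv2.INTER_CUBIC)[:600]
cv2.imwrite("pics/top0c.png",a)
b=cv2.imread("pics/scene0.png")[160:320,190:440]
cv2.imwrite("pics/scene0c.png",cv2.resize(b,None,fx=3.2,fy=3.2,interpolation=cv2.INTER_CUBIC))
```

```text
(no output)
```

View pics/top0c.png

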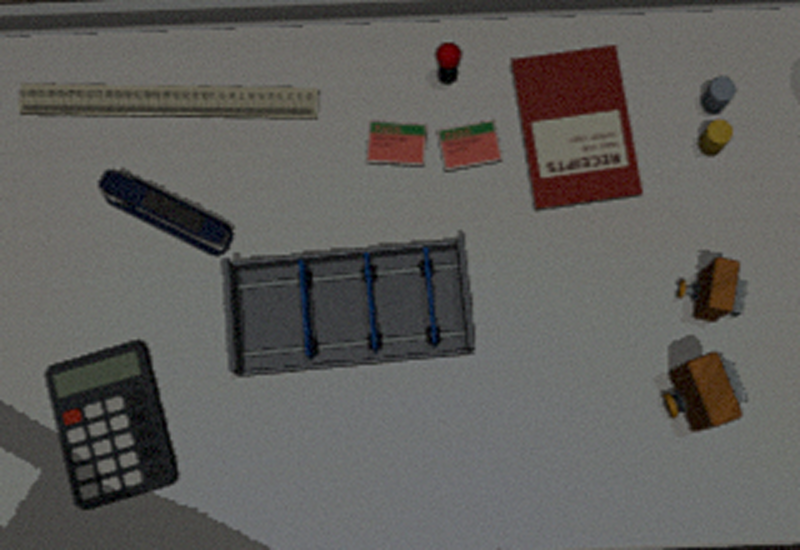

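View pics/scene0c.png

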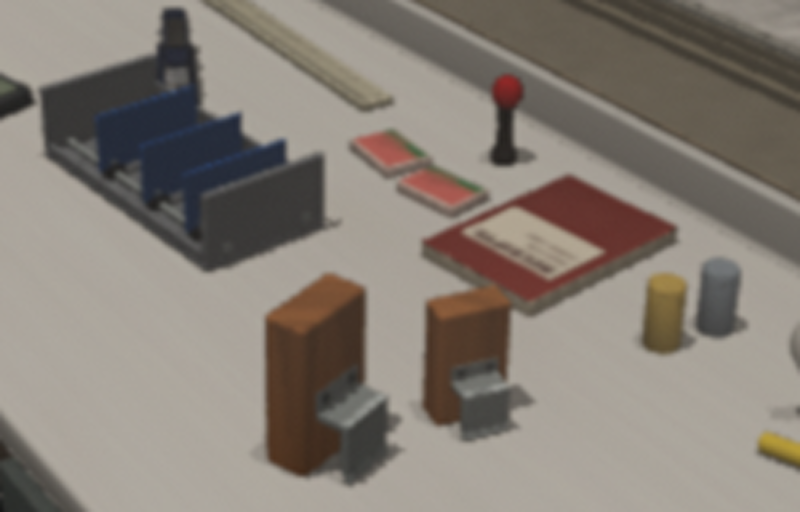

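The smaller look-alike is the one meant: top (397,246) / scene crop (468,355). The larger one is at top (392,287) / scene crop (315,375), visibly taller and wider. I'll check the choice from near with the wrist camera.

Run:
```python
from h import *
s=snapshot("top")
f=lambda u,v,z:np.round(at(s,110+u/2.5,130+v/2.5,z),4)[:2]
for n,u,v,z in [("small top c",727,287,.084),("small base far",737,315,.0),("bolt",681,288,.015),("big top",717,390,.1),
 ("LcheekTopBack",235,258,.064),("LcheekTopFront",238,372,.064),("Rback",462,235,.064),("Rfront",472,350,.064),("coin",718,135,.05)]: print(n,f(u,v,z))
w=snapshot("wrist");o=observe()
print({k:w[k] for k in w if k!="frame"})
T=R.from_quat(o["orientation"])
print("cam in tool",T.inv().apply(np.array(w["eye"])-o["ee_pos"]),(T.inv()*R.from_quat(w["attitude"])).as_matrix().round(3))
print(T.as_matrix().round(3))
```

```text
small top c [ 0.5297 -0.2645]
small base far [ 0.5131 -0.2916]
bolt [ 0.5404 -0.2345]
big top [ 0.4326 -0.2435]
LcheekTopBack [0.5787 0.2033]
LcheekTopFront [0.4688 0.2012]
Rback [ 0.5931 -0.0169]
Rfront [ 0.4813 -0.0217]
coin [ 0.6874 -0.2764]
{'fx': 371.4954154212405, 'fy': 371.4954154212405, 'cx': 274.62033085431716, 'cy': 206.47315555635674, 'eye': array([0.21344966, 0.59124952, 0.37506347]), 'attitude': array([-0.1175749 , -0.07376843,  0.52348288,  0.84065453])}
cam in tool [ 0.06860186 -0.0001491   0.02964252] [[-0.001  0.961  0.275]
 [ 1.     0.001 -0.001]
 [-0.001  0.275 -0.961]]
[[-0.898  0.44  -0.   ]
 [ 0.44   0.898  0.   ]
 [ 0.     0.    -1.   ]]
```

Call:
servo_tool(steps=[{"dx": 0.021,"dy": -0.044,"az": 0.046,"hand": 1},{"dx": 0.021,"dy": -0.044,"az": 0.046,"hand": 1},{"dx": 0.021,"dy": -0.044,"az": 0.046,"hand": 1},{"dx": 0.021,"dy": -0.044,"az": 0.046,"hand": 1},{"dx": 0.021,"dy": -0.044,"az": 0.046,"hand": 1}])

```text
validation failed for argument at $.st...
```

Call:
servo_tool(steps=[{"dx": 0.021,"dy": -0.044,"az": 0.046,"hand": 1},{"dx": 0.021,"dy": -0.044,"az": 0.046,"hand": 1},{"dx": 0.021,"dy": -0.044,"az": 0.046,"hand": 1},{"dx": 0.021,"dy": -0.044,"az": 0.046,"hand": 1},{"dx": 0.021,"dy": -0.044,"az": 0.046,"hand": 1}])

```text
validation failed for argument at $.st...
```

```bash
cat > w.py <<'E'
from h import *
import sys
w=snapshot("wrist");o=observe();n=sys.argv[1]
cv2.imwrite(f"pics/{n}.png",w["frame"])
import pickle;pickle.dump((w,o),open(n+".pkl","wb"))
print(o["clock"],o["ee_pos"].round(4),R.from_quat(o["orientation"]).as_matrix().round(3).tolist(),o["force"].round(2),w["eye"].round(3))
E
python3 w.py w1
```

```text
1.15 [0.2751 0.5612 0.4047] [[-0.898, 0.44, -0.0], [0.44, 0.898, -0.0], [-0.0, -0.0, -1.0]] [-0.28 -0.34 -0.3 ] [0.213 0.591 0.375]
```

Call:
servo_tool(steps=[{"dx": 0.005,"dy": -0.048,"dz": -0.01},{"dx": 0.005,"dy": -0.048,"dz": -0.01},{"dx": 0.005,"dy": -0.048,"dz": -0.01},{"dx": 0.005,"dy": -0.048,"dz": -0.01},{"dx": 0.005,"dy": -0.048,"dz": -0.01}])

```text
validation failed for argument at $.st...
```

Call:
servo_tool(steps=[{"dx": 0.005,"dy": -0.045,"dz": 0},{"dx": 0.005,"dy": -0.045,"dz": 0},{"dx": 0.005,"dy": -0.045,"dz": 0},{"dx": 0,"dy": 0,"dz": 0}])

```text
validation failed for argument at $.st...
```

```bash
python3 w.py w2
```

```text
1.2 [0.2751 0.5612 0.4047] [[-0.898, 0.44, 0.0], [0.44, 0.898, 0.0], [0.0, 0.0, -1.0]] [0.43 0.06 0.71] [0.213 0.591 0.375]
```

View pics/w1.png

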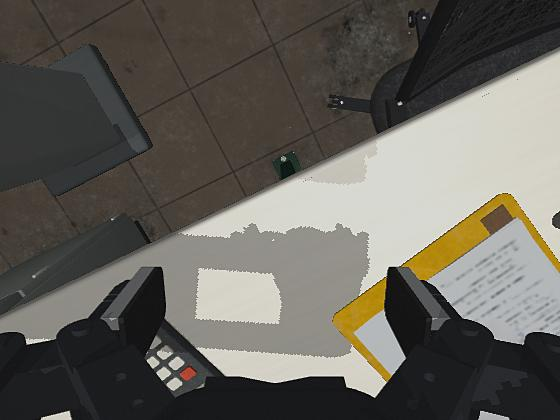

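View pics/w2.png

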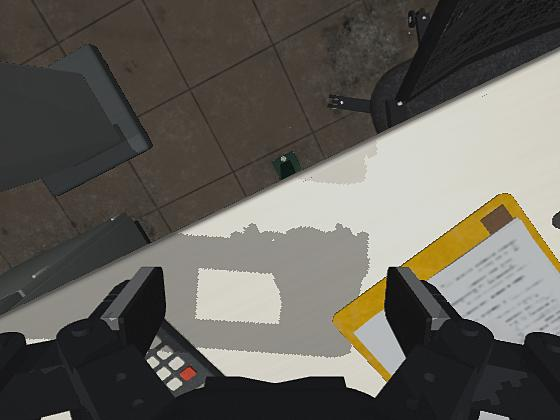

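The arm hasn't moved: the view is still the start pose, with the fingers at (135,310) and (415,310) and the counter edge above. I'll try the full row form.

Call:
servo_tool(steps=[{"dx": 0.021,"dy": -0.044,"dz": 0.0,"ax": 0.0,"ay": 0.0,"az": 0.046,"hand": 1.0}])

```text
clock: 1.3
ee_pos: [0.2945, 0.5195, 0.4043]
orientation: [0.201, 0.98, 0.001, -0.001]
force: [0.9, -0.8, 0.2]
gripper_width: 0.0853
finger_force: 0.0
```

Call:
servo_tool(steps=[{"dx": 0.021,"dy": -0.044,"dz": 0.0,"ax": 0.0,"ay": 0.0,"az": 0.046,"hand": 1.0},{"dx": 0.021,"dy": -0.044,"dz": 0.0,"ax": 0.0,"ay": 0.0,"az": 0.046,"hand": 1.0},{"dx": 0.021,"dy": -0.044,"dz": 0.0,"ax": 0.0,"ay": 0.0,"az": 0.046,"hand": 1.0},{"dx": 0.021,"dy": -0.044,"dz": 0.0,"ax": 0.0,"ay": 0.0,"az": 0.046,"hand": 1.0},{"dx": 0.021,"dy": -0.044,"dz": 0.0,"ax": 0.0,"ay": 0.0,"az": 0.046,"hand": 1.0}])

```text
clock: 1.8
ee_pos: [0.4015, 0.2954, 0.405]
orientation: [0.089, 0.996, 0.0, 0.0]
force: [1.2, -0.1, 1.0]
gripper_width: 0.0852
finger_force: 0.0
```

Call:
servo_tool(steps=[{"dx": 0.021,"dy": -0.044,"dz": 0.0,"ax": 0.0,"ay": 0.0,"az": 0.046,"hand": 1.0},{"dx": 0.021,"dy": -0.044,"dz": 0.0,"ax": 0.0,"ay": 0.0,"az": 0.046,"hand": 1.0},{"dx": 0.021,"dy": -0.044,"dz": 0.0,"ax": 0.0,"ay": 0.0,"az": 0.046,"hand": 1.0},{"dx": 0.021,"dy": -0.044,"dz": 0.0,"ax": 0.0,"ay": 0.0,"az": 0.046,"hand": 1.0},{"dx": 0.0,"dy": 0.0,"dz": 0.0,"ax": 0.0,"ay": 0.0,"az": 0.0,"hand": 1.0}])

```text
clock: 2.3
ee_pos: [0.487, 0.1165, 0.405]
orientation: [0.001, 1.0, -0.001, 0.001]
force: [0.4, 0.1, -0.4]
gripper_width: 0.0854
finger_force: 0.0
```

```bash
python3 w.py w1
```

```text
2.35 [0.486  0.1187 0.4048] [[-1.0, 0.001, 0.0], [0.001, 1.0, -0.0], [-0.0, -0.0, -1.0]] [-0.18  0.96  0.22] [0.418 0.116 0.375]
```

Call:
servo_tool(steps=[{"dx": 0.005,"dy": -0.048,"dz": -0.01,"ax": 0.0,"ay": 0.0,"az": 0.0,"hand": 1.0},{"dx": 0.005,"dy": -0.048,"dz": -0.01,"ax": 0.0,"ay": 0.0,"az": 0.0,"hand": 1.0},{"dx": 0.005,"dy": -0.048,"dz": -0.01,"ax": 0.0,"ay": 0.0,"az": 0.0,"hand": 1.0},{"dx": 0.005,"dy": -0.048,"dz": -0.01,"ax": 0.0,"ay": 0.0,"az": 0.0,"hand": 1.0},{"dx": 0.005,"dy": -0.048,"dz": -0.01,"ax": 0.0,"ay": 0.0,"az": 0.0,"hand": 1.0}])

```text
clock: 2.85
ee_pos: [0.5102, -0.119, 0.3546]
orientation: [-0.003, 1.0, 0.0, 0.0]
force: [0.2, -0.1, 1.0]
gripper_width: 0.0854
finger_force: 0.0
```

Call:
servo_tool(steps=[{"dx": 0.005,"dy": -0.045,"dz": 0.0,"ax": 0.0,"ay": 0.0,"az": 0.0,"hand": 1.0},{"dx": 0.005,"dy": -0.045,"dz": 0.0,"ax": 0.0,"ay": 0.0,"az": 0.0,"hand": 1.0},{"dx": 0.005,"dy": -0.045,"dz": 0.0,"ax": 0.0,"ay": 0.0,"az": 0.0,"hand": 1.0},{"dx": 0.0,"dy": 0.0,"dz": 0.0,"ax": 0.0,"ay": 0.0,"az": 0.0,"hand": 1.0}])

```text
clock: 3.25
ee_pos: [0.5255, -0.2571, 0.3548]
orientation: [-0.0, 1.0, -0.001, 0.0]
force: [1.0, 0.9, 0.4]
gripper_width: 0.0854
finger_force: 0.0
```

```bash
python3 w.py w2
python3 - <<'E'
import cv2,numpy as np
a=cv2.imread("pics/w1.png");b=cv2.imread("pics/w2.png")
cv2.imwrite("pics/w12.png",np.hstack([cv2.resize(x,(400,300),interpolation=cv2.INTER_AREA) for x in(a,b)]))
E
```

```text
3.3 [ 0.5254 -0.2548  0.3545] [[-1.0, -0.002, -0.0], [-0.002, 1.0, 0.0], [0.0, 0.0, -1.0]] [-0.45  0.05  1.18] [ 0.457 -0.258  0.325]
```

View pics/w12.png

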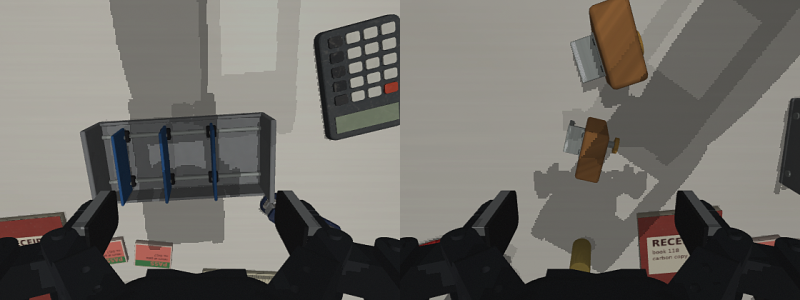

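The left half shows the sorter: dividers at about (120,165), (165,155), (213,150) in the half-size image, left cheek at (268,155). The right half shows the smaller block at (592,148), hook to its left and bolt to its right, with the bigger look-alike at (617,40). The smaller one matches the description, so next I fit models to the colour masks.

```bash
cat > fit.py <<'E'
from h import *
from scipy.optimize import minimize
def sil(s,boxes):
    m=np.zeros((420,560),np.uint8)
    m=np.zeros((420*2,560*2),np.uint8)
    for P in boxes:
        h=cv2.convexHull(np.float32([proj(s,p) for p in P]))
        cv2.fillConvexPoly(m,np.int32(np.round((h*2+.5)*16)),1,shift=4)
    return m
def box(x,y,yaw,cx,cy,lx,ly,z0,z1):
    c,n=np.cos(yaw),np.sin(yaw)
    return [(x+c*(cx+a*lx/2)-n*(cy+b*ly/2),y+n*(cx+a*lx/2)+c*(cy+b*ly/2),z) for a in(-1,1) for b in(-1,1) for z in(z0,z1)]
def iou_fit(s,mask,f,x0,st):
    M=cv2.resize(mask.astype(np.uint8),None,fx=2,fy=2,interpolation=cv2.INTER_NEAREST)
    def c(p):
        m=sil(s,f(p)); return 1-(m&M).sum()/max((m|M).sum(),1)
    x0=np.array(x0)
    for k in(1,.3):
        S=np.vstack([x0]+[x0+k*np.eye(len(x0))[i]*st[i] for i in range(len(x0))])
        r=minimize(c,x0,method="Nelder-Mead",options=dict(initial_simplex=S,maxiter=600,xatol=1e-5,fatol=1e-5)); x0=r.x
    return x0,1-r.fun
E
cat > f1.py <<'E'
from fit import *
import pickle
w,o=pickle.load(open("w2.pkl","rb"))
hsv=cv2.cvtColor(w["frame"],cv2.COLOR_BGR2HSV)
m=((hsv[...,0]<22)&(hsv[...,1]>90)&(hsv[...,2]>25)).astype(np.uint8)
m=cv2.morphologyEx(m,cv2.MORPH_OPEN,np.ones((13,13),np.uint8))
u,v=proj(w,(.53,-.265,.05));n,l,st,_=cv2.connectedComponentsWithStats(m)
i=min(range(1,n),key=lambda k:np.hypot(st[k,0]+st[k,2]/2-u,st[k,1]+st[k,3]/2-v));print(st[i],u,v)
print("spacer",iou_fit(w,l==i,lambda p:[box(p[0],p[1],p[2],0,0,.05,.024,0,.084)],[.53,-.265,-.15],[.01,.01,.1]))
w,o=pickle.load(open("w1.pkl","rb"))
hsv=cv2.cvtColor(w["frame"],cv2.COLOR_BGR2HSV)
m=((abs(hsv[...,0].astype(int)-110)<14)&(hsv[...,1]>120)&(hsv[...,2]>40)).astype(np.uint8)
m[:150]=0;m[290:]=0;m[:,350:]=0
m=cv2.morphologyEx(m,cv2.MORPH_OPEN,np.ones((3,3),np.uint8))
n,l,st,_=cv2.connectedComponentsWithStats(m);k=[i for i in range(1,n) if st[i,4]>150];print(st[k])
m=np.isin(l,k)
print("div",iou_fit(w,m,lambda p:[box(p[0],p[1],p[2],0,d,.094,.004,.012,.064) for d in p[3:]],[.525,.09,.065,.053,-.003,-.06],[.01,.006,.05,.006,.006,.006]))
E
python3 f1.py
```

```text
[ 247  166   45   88 2892] 265.59448316359135 199.2257412019111
spacer (array([ 0.53603954, -0.2624893 , -0.21183105]), np.float64(0.9137031768610716))
[[ 294  172   10  109  537]
 [ 222  176   18  108 1028]
 [ 156  180   29  108 1781]]
div (array([ 0.53701199,  0.07638571,  0.05204474,  0.06148178, -0.00223959,
       -0.0599293 ]), np.float64(0.8190499510284035))
```

Call:
servo_tool(steps=[{"dx": 0.005,"dy": -0.003,"dz": -0.02,"ax": 0.0,"ay": 0.0,"az": -0.105,"hand": 1.0},{"dx": 0.005,"dy": -0.003,"dz": -0.02,"ax": 0.0,"ay": 0.0,"az": -0.105,"hand": 1.0},{"dx": 0.0,"dy": 0.0,"dz": -0.03,"ax": 0.0,"ay": 0.0,"az": 0.0,"hand": 1.0},{"dx": 0.0,"dy": 0.0,"dz": 0.0,"ax": 0.0,"ay": 0.0,"az": 0.0,"hand": 1.0},{"dx": 0.0,"dy": 0.0,"dz": 0.0,"ax": 0.0,"ay": 0.0,"az": 0.0,"hand": 1.0}])

```text
clock: 3.8
ee_pos: [0.5353, -0.2579, 0.2845]
orientation: [0.102, 0.995, 0.001, -0.001]
force: [0.1, -0.1, -0.0]
gripper_width: 0.0851
finger_force: 0.0
```

```bash
python3 w.py w3
python3 - <<'E'
from fit import *
import pickle
w,o=pickle.load(open("w3.pkl","rb"))
hsv=cv2.cvtColor(w["frame"],cv2.COLOR_BGR2HSV)
m=((hsv[...,0]<22)&(hsv[...,1]>90)&(hsv[...,2]>25)).astype(np.uint8)
m=cv2.morphologyEx(m,cv2.MORPH_OPEN,np.ones((19,19),np.uint8))
u,v=proj(w,(.536,-.2625,.05));n,l,st,_=cv2.connectedComponentsWithStats(m)
i=min(range(1,n),key=lambda k:np.hypot(st[k,0]+st[k,2]/2-u,st[k,1]+st[k,3]/2-v));print(st[i],u,v)
r=iou_fit(w,l==i,lambda p:[box(p[0],p[1],p[2],0,0,.05,.024,0,.084)],[.536,-.2625,-.21],[.01,.01,.1]);print(r)
p=r[0];im=w["frame"].copy()
for a in box(p[0],p[1],p[2],0,0,.05,.024,0,.084):
    cv2.circle(im,tuple(int(round(t)) for t in proj(w,a)),2,(0,255,0),-1)
cv2.imwrite("pics/w3a.png",im)
E
```

```text
3.85 [ 0.5357 -0.2586  0.2858] [[-0.979, 0.203, 0.001], [0.203, 0.979, -0.0], [-0.001, -0.0, -1.0]] [-0.02  0.71  0.19] [ 0.468 -0.244  0.255]
[ 243  171   49  123 5551] 267.2026041810013 226.45836504067356
(array([ 0.53636587, -0.26246297, -0.22860049]), np.float64(0.9320404650967552))
```

View pics/w3a.png

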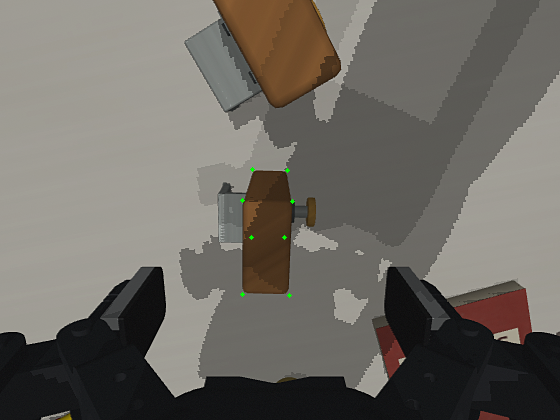

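The smaller block is confirmed: body at (268,235), hook to its left at (231,215), bolt to its right at (311,211), centred between the fingers.

Call:
servo_tool(steps=[{"dx": 0.0,"dy": -0.003,"dz": -0.03,"ax": 0.0,"ay": 0.0,"az": -0.008,"hand": 1.0},{"dx": 0.0,"dy": 0.0,"dz": -0.034,"ax": 0.0,"ay": 0.0,"az": 0.0,"hand": 1.0},{"dx": 0.0,"dy": 0.0,"dz": 0.0,"ax": 0.0,"ay": 0.0,"az": 0.0,"hand": 1.0},{"dx": 0.0,"dy": 0.0,"dz": 0.0,"ax": 0.0,"ay": 0.0,"az": 0.0,"hand": -1.0},{"dx": 0.0,"dy": 0.0,"dz": 0.0,"ax": 0.0,"ay": 0.0,"az": 0.0,"hand": -1.0}])

```text
clock: 4.35
ee_pos: [0.5363, -0.2633, 0.2236]
orientation: [0.107, 0.994, -0.001, 0.002]
force: [0.7, -0.2, 0.5]
gripper_width: 0.059
finger_force: 0.0
```

Call:
servo_tool(steps=[{"dx": 0.0,"dy": 0.0,"dz": 0.0,"ax": 0.0,"ay": 0.0,"az": 0.0,"hand": -1.0},{"dx": 0.0,"dy": 0.0,"dz": 0.0,"ax": 0.0,"ay": 0.0,"az": 0.0,"hand": -1.0},{"dx": 0.0,"dy": 0.0,"dz": 0.0,"ax": 0.0,"ay": 0.0,"az": 0.0,"hand": -1.0},{"dx": 0.0,"dy": 0.0,"dz": 0.0,"ax": 0.0,"ay": 0.0,"az": 0.0,"hand": -1.0}])

```text
clock: 4.75
ee_pos: [0.5357, -0.263, 0.2224]
orientation: [0.107, 0.994, -0.0, 0.001]
force: [-0.2, 1.7, 6.1]
gripper_width: 0.0236
finger_force: 58.9
```

Call:
servo_tool(steps=[{"dx": 0.0,"dy": 0.0,"dz": 0.03,"ax": 0.0,"ay": 0.0,"az": 0.0,"hand": -1.0},{"dx": 0.0,"dy": 0.0,"dz": 0.04,"ax": 0.0,"ay": 0.0,"az": 0.0,"hand": -1.0},{"dx": 0.0,"dy": 0.0,"dz": 0.04,"ax": 0.0,"ay": 0.0,"az": 0.0,"hand": -1.0},{"dx": 0.0,"dy": 0.03,"dz": 0.0,"ax": 0.0,"ay": 0.0,"az": 0.03,"hand": -1.0},{"dx": 0.0,"dy": 0.03,"dz": 0.0,"ax": 0.0,"ay": 0.0,"az": 0.03,"hand": -1.0}])

```text
clock: 5.25
ee_pos: [0.5353, -0.203, 0.3327]
orientation: [0.077, 0.997, -0.001, 0.002]
force: [-0.1, 0.9, -3.1]
gripper_width: 0.0234
finger_force: 59.3
```

Call:
servo_tool(steps=[{"dx": 0.0,"dy": 0.04,"dz": 0.0,"ax": 0.0,"ay": 0.0,"az": 0.03,"hand": -1.0},{"dx": 0.0,"dy": 0.04,"dz": 0.0,"ax": 0.0,"ay": 0.0,"az": 0.03,"hand": -1.0},{"dx": 0.0,"dy": 0.04,"dz": 0.0,"ax": 0.0,"ay": 0.0,"az": 0.03,"hand": -1.0},{"dx": 0.0,"dy": 0.04,"dz": 0.0,"ax": 0.0,"ay": 0.0,"az": 0.03,"hand": -1.0},{"dx": 0.0,"dy": 0.04,"dz": 0.0,"ax": 0.0,"ay": 0.0,"az": 0.03,"hand": -1.0}])

```text
clock: 5.75
ee_pos: [0.5345, -0.0012, 0.3304]
orientation: [0.001, 1.0, 0.0, -0.0]
force: [-0.0, -0.3, -2.8]
gripper_width: 0.0232
finger_force: 59.4
```

Call:
servo_tool(steps=[{"dx": -0.001,"dy": 0.04,"dz": 0.0,"ax": 0.0,"ay": 0.0,"az": 0.03,"hand": -1.0},{"dx": -0.001,"dy": 0.04,"dz": 0.0,"ax": 0.0,"ay": 0.0,"az": 0.026,"hand": -1.0},{"dx": -0.001,"dy": 0.04,"dz": 0.0,"ax": 0.0,"ay": 0.0,"az": 0.0,"hand": -1.0},{"dx": 0.0,"dy": 0.04,"dz": 0.0,"ax": 0.0,"ay": 0.0,"az": 0.0,"hand": -1.0},{"dx": 0.0,"dy": 0.0,"dz": 0.0,"ax": 0.0,"ay": 0.0,"az": 0.0,"hand": -1.0}])

```text
clock: 6.25
ee_pos: [0.5312, 0.1613, 0.3305]
orientation: [-0.028, 1.0, 0.001, -0.0]
force: [-0.2, -0.3, -3.2]
gripper_width: 0.0233
finger_force: 60.0
```

```bash
python3 w.py w4
python3 - <<'E'
from h import *
a=snapshot("top");cv2.imwrite("pics/t4.png",a["frame"])
P=[]
for i in range(6):
    snapshot("wrist");o=observe();P.append(np.r_[o["ee_pos"],o["force"],o["wrist_torque"]])
print(np.mean(P,0).round(4),np.std(P,0).round(4))
E
```

```text
6.3 [0.5314 0.1593 0.3303] [[-0.998, -0.056, -0.001], [-0.056, 0.998, 0.0], [0.001, 0.0, -1.0]] [-0.15  0.73 -3.4 ] [0.463 0.157 0.301]
[ 0.5321  0.1563  0.3305  0.3529  0.1929 -2.7528 -0.0081 -0.0031  0.0093] [2.000e-04 4.000e-04 1.000e-04 4.139e-01 5.684e-01 4.196e-01 1.940e-02
 3.420e-02 1.810e-02]
```

View pics/w4.png

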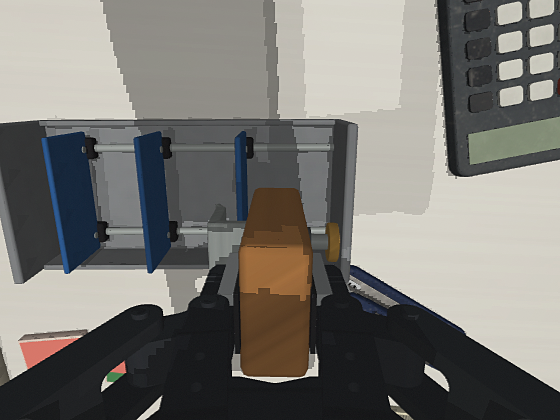

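The view shows the dividers at about (240,175) left, (150,200) middle and (68,205) right. The left cheek is at (343,200), the hook slot is over the left divider, and the bolt head is at (334,243).

```bash
cat > dv.py <<'E'
from fit import *
import pickle,sys
def divs(w,x0,rows=(100,185)):
    hsv=cv2.cvtColor(w["frame"],cv2.COLOR_BGR2HSV)
    m=((abs(hsv[...,0].astype(int)-110)<14)&(hsv[...,1]>120)&(hsv[...,2]>30)).astype(np.uint8)
    m[:,330:]=0
    m[:rows[0]]=0;m[rows[1]:]=0
    M=cv2.resize(m,None,fx=2,fy=2,interpolation=cv2.INTER_NEAREST)
    def c(p):
        k=sil(w,[box(p[0],p[1],.052+p[2],0,d,.094,.004,.010,.064) for d in p[3:]]);k[:rows[0]*2]=0;k[rows[1]*2:]=0
        return 1-(k&M).sum()/(k|M).sum()
    x=np.array(x0)
    for s in(1,.4,.2):
        st=np.r_[.006,.0,.03,[.005]*(len(x)-3)]*s; st[1]=1e-9
        S=np.vstack([x]+[x+np.eye(len(x))[i]*st[i] for i in range(len(x))])
        r=minimize(c,x,method="Nelder-Mead",options=dict(initial_simplex=S,maxiter=500));x=r.x
    return x,1-r.fun
if __name__=="__main__":
    w,o=pickle.load(open("w4.pkl","rb"))
    print(divs(w,[.537,.0764,0,.0615,-.0022,-.06]))
    for v in(140,150,160):
        print(v,cv2.cvtColor(w["frame"],cv2.COLOR_BGR2GRAY)[v,310:370].tolist(),[at(w,u,v,.064)[:2].round(4).tolist() for u in(333,345,357)])
    T=R.from_quat(o["orientation"])
    print("bolt",[proj(w,T.apply([0,y,.155+.066-.015])+[.5321,.1563,.3305]) for y in(.024,.028,.032)])
E
python3 dv.py
```

```text
(array([ 0.5370323 ,  0.0764    ,  0.00127166,  0.06146966, -0.00223225,
       -0.06058407]), np.float64(0.8642008207642701))
140 [119, 121, 121, 122, 120, 121, 121, 120, 120, 119, 119, 119, 119, 118, 119, 119, 117, 120, 125, 78, 74, 76, 79, 51, 49, 51, 52, 51, 51, 51, 50, 51, 51, 51, 51, 50, 50, 87, 99, 108, 114, 113, 113, 112, 113, 108, 90, 152, 193, 191, 189, 188, 188, 188, 189, 188, 189, 188, 188, 189] [[0.4845, 0.1955], [0.4841, 0.2031], [0.4837, 0.2106]]
150 [99, 98, 99, 99, 99, 98, 97, 97, 97, 99, 98, 99, 100, 99, 99, 100, 99, 100, 102, 71, 69, 73, 76, 71, 51, 50, 52, 52, 51, 51, 50, 51, 50, 51, 52, 47, 66, 98, 104, 113, 114, 114, 113, 114, 113, 100, 100, 193, 193, 189, 188, 188, 189, 189, 189, 188, 188, 188, 188, 188] [[0.4908, 0.1961], [0.4904, 0.2037], [0.4899, 0.2114]]
160 [117, 117, 116, 117, 116, 116, 117, 117, 117, 118, 117, 117, 117, 118, 117, 119, 123, 76, 71, 74, 76, 78, 58, 50, 51, 52, 52, 51, 52, 51, 51, 51, 52, 51, 50, 50, 88, 101, 110, 115, 114, 115, 116, 117, 108, 98, 148, 192, 191, 189, 189, 189, 188, 188, 189, 188, 189, 188, 189, 189] [[0.4971, 0.1968], [0.4967, 0.2044], [0.4963, 0.2121]]
bolt [(np.float64(312.49587502519245), np.float64(242.07902968646863)), (np.float64(320.3701869128465), np.float64(242.0683116101827)), (np.float64(328.2436507005651), np.float64(242.05759468828333))]
```

Call:
servo_tool(steps=[{"dx": 0.0,"dy": 0.0,"dz": -0.02,"ax": 0.0,"ay": 0.0,"az": 0.0,"hand": -1.0},{"dx": 0.0,"dy": 0.0,"dz": -0.015,"ax": 0.0,"ay": 0.0,"az": 0.0,"hand": -1.0},{"dx": 0.0,"dy": 0.0,"dz": -0.01,"ax": 0.0,"ay": 0.0,"az": 0.0,"hand": -1.0},{"dx": 0.0,"dy": 0.0,"dz": 0.0,"ax": 0.0,"ay": 0.0,"az": 0.0,"hand": -1.0}])

```text
clock: 7.05
ee_pos: [0.5312, 0.1567, 0.2834]
orientation: [-0.026, 1.0, -0.0, -0.002]
force: [-0.3, -0.3, -3.3]
gripper_width: 0.0234
finger_force: 60.0
```

Call:
servo_tool(steps=[{"dx": 0.0,"dy": 0.0,"dz": -0.008,"ax": 0.0,"ay": 0.0,"az": 0.0,"hand": -1.0},{"dx": 0.0,"dy": 0.0,"dz": -0.008,"ax": 0.0,"ay": 0.0,"az": 0.0,"hand": -1.0},{"dx": 0.0,"dy": 0.0,"dz": -0.008,"ax": 0.0,"ay": 0.0,"az": 0.0,"hand": -1.0},{"dx": 0.0,"dy": 0.0,"dz": 0.0,"ax": 0.0,"ay": 0.0,"az": 0.0,"hand": -1.0}])

```text
clock: 7.45
ee_pos: [0.5315, 0.1571, 0.2602]
orientation: [-0.026, 1.0, -0.0, -0.001]
force: [-0.6, 0.2, -3.0]
gripper_width: 0.0232
finger_force: 60.0
```

```bash
python3 w.py w5
```

```text
7.5 [0.5317 0.1572 0.2609] [[-0.999, -0.052, -0.002], [-0.052, 0.999, -0.0], [0.002, -0.0, -1.0]] [ 0.17  0.29 -3.06] [0.463 0.153 0.231]
```

View pics/w5.png

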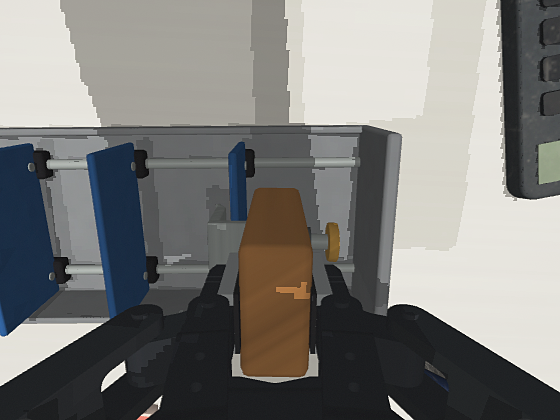

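The left divider sheet (236,190) lies in the slot between the hook leg (217,235) and the block, and the bolt head (334,240) is still clear of the cheek (390,230). Now I draw it left.

Call:
servo_tool(steps=[{"dx": 0.0,"dy": 0.002,"dz": 0.0,"ax": 0.0,"ay": 0.0,"az": 0.0,"hand": -1.0},{"dx": 0.0,"dy": 0.002,"dz": 0.0,"ax": 0.0,"ay": 0.0,"az": 0.0,"hand": -1.0},{"dx": 0.0,"dy": 0.001,"dz": 0.0,"ax": 0.0,"ay": 0.0,"az": 0.0,"hand": -1.0}])

```text
clock: 7.8
ee_pos: [0.5324, 0.162, 0.2621]
orientation: [-0.026, 1.0, -0.001, 0.0]
force: [0.0, -4.6, -2.3]
gripper_width: 0.0234
finger_force: 60.1
```

Call:
servo_tool(steps=[{"dx": 0.0,"dy": 0.001,"dz": 0.0,"ax": 0.0,"ay": 0.0,"az": 0.0,"hand": -1.0},{"dx": 0.0,"dy": 0.001,"dz": 0.0,"ax": 0.0,"ay": 0.0,"az": 0.0,"hand": -1.0}])

```text
clock: 8.0
ee_pos: [0.5323, 0.1634, 0.262]
orientation: [-0.026, 1.0, -0.001, 0.0]
force: [-0.4, -6.1, -2.6]
gripper_width: 0.0234
finger_force: 60.2
```

Call:
servo_tool(steps=[{"dx": 0.0,"dy": 0.001,"dz": 0.0,"ax": 0.0,"ay": 0.0,"az": 0.0,"hand": -1.0},{"dx": 0.0,"dy": 0.001,"dz": 0.0,"ax": 0.0,"ay": 0.0,"az": 0.0,"hand": -1.0}])

```text
clock: 8.2
ee_pos: [0.5323, 0.1653, 0.262]
orientation: [-0.026, 1.0, -0.001, 0.0]
force: [-0.1, -6.0, -0.5]
gripper_width: 0.0233
finger_force: 60.2
```

Call:
servo_tool(steps=[{"dx": 0.0,"dy": 0.001,"dz": 0.0,"ax": 0.0,"ay": 0.0,"az": 0.0,"hand": -1.0},{"dx": 0.0,"dy": 0.001,"dz": 0.0,"ax": 0.0,"ay": 0.0,"az": 0.0,"hand": -1.0}])

```text
clock: 8.4
ee_pos: [0.5323, 0.1673, 0.262]
orientation: [-0.026, 1.0, -0.001, 0.0]
force: [-0.6, -6.2, -1.5]
gripper_width: 0.0234
finger_force: 60.3
```

Call:
servo_tool(steps=[{"dx": 0.0,"dy": 0.001,"dz": 0.0,"ax": 0.0,"ay": 0.0,"az": 0.0,"hand": -1.0}])

```text
clock: 8.5
ee_pos: [0.5322, 0.1683, 0.262]
orientation: [-0.026, 1.0, -0.001, -0.0]
force: [-0.6, -5.9, -0.7]
gripper_width: 0.0234
finger_force: 60.3
```

Call:
servo_tool(steps=[{"dx": 0.0,"dy": 0.001,"dz": 0.0,"ax": 0.0,"ay": 0.0,"az": 0.0,"hand": -1.0}])

```text
clock: 8.6
ee_pos: [0.5322, 0.1693, 0.262]
orientation: [-0.026, 1.0, -0.001, -0.0]
force: [-1.5, -6.1, -1.1]
gripper_width: 0.0234
finger_force: 60.3
```

Call:
servo_tool(steps=[{"dx": 0.0,"dy": 0.001,"dz": 0.0,"ax": 0.0,"ay": 0.0,"az": 0.0,"hand": -1.0}])

```text
clock: 8.7
ee_pos: [0.5322, 0.1703, 0.262]
orientation: [-0.026, 1.0, -0.001, -0.0]
force: [-1.0, -6.0, -1.3]
gripper_width: 0.0231
finger_force: 60.3
```

Call:
servo_tool(steps=[{"dx": 0.0,"dy": 0.0007,"dz": 0.0,"ax": 0.0,"ay": 0.0,"az": 0.0,"hand": -1.0}])

```text
clock: 8.8
ee_pos: [0.5322, 0.171, 0.262]
orientation: [-0.026, 1.0, -0.001, -0.0]
force: [-0.8, -6.5, 0.0]
gripper_width: 0.0235
finger_force: 60.3
```

Call:
servo_tool(steps=[{"dx": 0.0,"dy": 0.0007,"dz": 0.0,"ax": 0.0,"ay": 0.0,"az": 0.0,"hand": -1.0}])

```text
clock: 8.9
ee_pos: [0.5322, 0.1717, 0.262]
orientation: [-0.026, 1.0, -0.001, -0.0]
force: [-0.8, -5.7, 0.1]
gripper_width: 0.0232
finger_force: 60.3
```

Call:
servo_tool(steps=[{"dx": 0.0,"dy": 0.0007,"dz": 0.0,"ax": 0.0,"ay": 0.0,"az": 0.0,"hand": -1.0}])

```text
clock: 9.0
ee_pos: [0.5322, 0.1724, 0.262]
orientation: [-0.026, 1.0, -0.001, -0.0]
force: [-0.6, -5.5, -0.0]
gripper_width: 0.023
finger_force: 60.4
```

Call:
servo_tool(steps=[{"dx": 0.0,"dy": 0.0007,"dz": 0.0,"ax": 0.0,"ay": 0.0,"az": 0.0,"hand": -1.0}])

```text
clock: 9.1
ee_pos: [0.5321, 0.1731, 0.262]
orientation: [-0.026, 1.0, -0.001, -0.0]
force: [-0.0, -6.7, -0.5]
gripper_width: 0.0234
finger_force: 60.4
```

Call:
servo_tool(steps=[{"dx": 0.0,"dy": 0.0007,"dz": 0.0,"ax": 0.0,"ay": 0.0,"az": 0.0,"hand": -1.0}])

```text
clock: 9.2
ee_pos: [0.5321, 0.1738, 0.262]
orientation: [-0.026, 1.0, -0.001, -0.0]
force: [-1.1, -5.7, -0.4]
gripper_width: 0.0233
finger_force: 60.4
```

Call:
servo_tool(steps=[{"dx": 0.0,"dy": 0.0007,"dz": 0.0,"ax": 0.0,"ay": 0.0,"az": 0.0,"hand": -1.0}])

```text
clock: 9.3
ee_pos: [0.5321, 0.1745, 0.262]
orientation: [-0.026, 1.0, -0.001, -0.0]
force: [-1.8, -6.1, -1.0]
gripper_width: 0.0232
finger_force: 60.4
```

Call:
servo_tool(steps=[{"dx": 0.0,"dy": 0.0007,"dz": 0.0,"ax": 0.0,"ay": 0.0,"az": 0.0,"hand": -1.0}])

```text
clock: 9.4
ee_pos: [0.5321, 0.1752, 0.2619]
orientation: [-0.026, 1.0, -0.001, -0.0]
force: [-2.2, -6.5, -1.0]
gripper_width: 0.0234
finger_force: 60.4
```

Call:
servo_tool(steps=[{"dx": -0.0002,"dy": 0.0007,"dz": 0.0,"ax": 0.0,"ay": 0.0,"az": 0.0,"hand": -1.0}])

```text
clock: 9.5
ee_pos: [0.5319, 0.1759, 0.262]
orientation: [-0.026, 1.0, -0.001, -0.0]
force: [-1.0, -5.7, -0.5]
gripper_width: 0.0231
finger_force: 60.4
```

Call:
servo_tool(steps=[{"dx": -0.0002,"dy": 0.0007,"dz": 0.0,"ax": 0.0,"ay": 0.0,"az": 0.0,"hand": -1.0}])

```text
clock: 9.6
ee_pos: [0.5318, 0.1765, 0.262]
orientation: [-0.026, 1.0, -0.001, -0.0]
force: [-0.1, -7.7, -1.0]
gripper_width: 0.0234
finger_force: 60.4
```

Call:
servo_tool(steps=[{"dx": 0.0,"dy": 0.0007,"dz": 0.0,"ax": 0.0,"ay": 0.0,"az": 0.0,"hand": -1.0}])

```text
clock: 9.7
ee_pos: [0.5318, 0.1768, 0.262]
orientation: [-0.026, 1.0, -0.002, -0.0]
force: [-1.0, -10.8, -1.2]
gripper_width: 0.0231
finger_force: 60.5
```

Call:
servo_tool(steps=[{"dx": 0.0,"dy": 0.0007,"dz": 0.0,"ax": 0.0,"ay": 0.0,"az": 0.0,"hand": -1.0}])

```text
clock: 9.8
ee_pos: [0.5319, 0.1772, 0.2619]
orientation: [-0.026, 1.0, -0.002, -0.0]
force: [1.0, -11.1, -3.1]
gripper_width: 0.0231
finger_force: 60.0
```

Call:
servo_tool(steps=[{"dx": 0.0,"dy": 0.0,"dz": 0.0,"ax": 0.0,"ay": 0.0,"az": 0.0,"hand": -1.0},{"dx": 0.0,"dy": 0.0,"dz": 0.0,"ax": 0.0,"ay": 0.0,"az": 0.0,"hand": -1.0}])

```text
clock: 10.0
ee_pos: [0.5319, 0.1771, 0.2619]
orientation: [-0.026, 1.0, -0.002, -0.0]
force: [-0.1, -10.0, -0.8]
gripper_width: 0.0233
finger_force: 60.4
```

```bash
python3 w.py w6
python3 - <<'E'
from dv import *
w,o=pickle.load(open("w6.pkl","rb"))
print(divs(w,[.537,.0764,0,.074,-.0022,-.06],(100,185)))
E
```

```text
10.05 [0.5319 0.1771 0.2619] [[-0.999, -0.053, -0.0], [-0.053, 0.999, -0.005], [0.001, -0.005, -1.0]] [ -0.67 -11.02  -1.42] [0.463 0.173 0.232]
(array([ 0.53705842,  0.0764    ,  0.00251564,  0.07518837, -0.00427558,
       -0.06603028]), np.float64(0.8546360917248256))
```

Call:
servo_tool(steps=[{"dx": 0.0,"dy": -0.003,"dz": 0.0,"ax": 0.0,"ay": 0.0,"az": 0.0,"hand": -1.0},{"dx": 0.0,"dy": -0.003,"dz": 0.0,"ax": 0.0,"ay": 0.0,"az": 0.0,"hand": -1.0},{"dx": 0.0,"dy": 0.0,"dz": 0.01,"ax": 0.0,"ay": 0.0,"az": 0.0,"hand": -1.0},{"dx": 0.0,"dy": 0.0,"dz": 0.02,"ax": 0.0,"ay": 0.0,"az": 0.0,"hand": -1.0},{"dx": 0.0,"dy": 0.0,"dz": 0.02,"ax": 0.0,"ay": 0.0,"az": 0.0,"hand": -1.0}])

```text
clock: 10.55
ee_pos: [0.5315, 0.1732, 0.3126]
orientation: [-0.026, 1.0, 0.0, -0.0]
force: [0.3, 0.1, -3.3]
gripper_width: 0.0238
finger_force: 59.9
```

Call:
servo_tool(steps=[{"dx": 0.001,"dy": -0.026,"dz": 0.005,"ax": 0.0,"ay": 0.0,"az": 0.0,"hand": -1.0},{"dx": 0.001,"dy": -0.026,"dz": 0.0,"ax": 0.0,"ay": 0.0,"az": 0.0,"hand": -1.0},{"dx": 0.001,"dy": -0.026,"dz": 0.0,"ax": 0.0,"ay": 0.0,"az": 0.0,"hand": -1.0},{"dx": 0.0,"dy": 0.0,"dz": 0.0,"ax": 0.0,"ay": 0.0,"az": 0.0,"hand": -1.0},{"dx": 0.0,"dy": 0.0,"dz": 0.0,"ax": 0.0,"ay": 0.0,"az": 0.0,"hand": -1.0}])

```text
clock: 11.05
ee_pos: [0.5349, 0.0948, 0.3175]
orientation: [-0.025, 1.0, 0.0, 0.001]
force: [0.7, 0.1, -3.5]
gripper_width: 0.0233
finger_force: 60.3
```

```bash
python3 w.py w7
python3 - <<'E'
from dv import *
w,o=pickle.load(open("w7.pkl","rb"))
print(divs(w,[.537,.0764,0,.076,-.0022,-.06],(100,185)))
E
```

```text
11.1 [0.5348 0.0953 0.3173] [[-0.999, -0.052, 0.001], [-0.052, 0.999, 0.001], [-0.001, 0.001, -1.0]] [ 0.05 -0.49 -3.24] [0.466 0.091 0.288]
(array([ 0.54195064,  0.07640001, -0.07705987, -0.00485747, -0.00487838,
       -0.06316255]), np.float64(0.8300913991094446))
```

```bash
sed -i 's/m\[:,330:\]=0/m[:,430:]=0/' dv.py
python3 - <<'E'
from dv import *
w,o=pickle.load(open("w7.pkl","rb"))
print(divs(w,[.537,.0764,0,.0765,-.0022,-.06],(100,190)))
E
```

```text
(array([ 0.53725107,  0.0764    ,  0.00395667,  0.07648511, -0.00223596,
       -0.0604579 ]), np.float64(0.8549854919546294))
```

Call:
servo_tool(steps=[{"dx": 0.0,"dy": -0.0015,"dz": -0.015,"ax": 0.0,"ay": 0.0,"az": 0.0,"hand": -1.0},{"dx": 0.0,"dy": 0.0,"dz": -0.015,"ax": 0.0,"ay": 0.0,"az": 0.0,"hand": -1.0},{"dx": 0.0,"dy": 0.0,"dz": 0.0,"ax": 0.0,"ay": 0.0,"az": 0.0,"hand": -1.0}])

```text
clock: 11.4
ee_pos: [0.533, 0.0939, 0.2828]
orientation: [-0.027, 1.0, 0.0, -0.003]
force: [-0.5, -0.3, -3.2]
gripper_width: 0.0233
finger_force: 60.1
```

Call:
servo_tool(steps=[{"dx": 0.0,"dy": 0.0,"dz": -0.009,"ax": 0.0,"ay": 0.0,"az": 0.0,"hand": -1.0},{"dx": 0.0,"dy": 0.0,"dz": -0.009,"ax": 0.0,"ay": 0.0,"az": 0.0,"hand": -1.0},{"dx": 0.0,"dy": 0.0,"dz": -0.009,"ax": 0.0,"ay": 0.0,"az": 0.0,"hand": -1.0},{"dx": 0.0,"dy": 0.0,"dz": 0.0,"ax": 0.0,"ay": 0.0,"az": 0.0,"hand": -1.0}])

```text
clock: 11.8
ee_pos: [0.534, 0.0934, 0.2578]
orientation: [-0.026, 1.0, -0.0, -0.002]
force: [-0.1, -0.5, -2.4]
gripper_width: 0.0234
finger_force: 60.2
```

Call:
servo_tool(steps=[{"dx": 0.0,"dy": 0.002,"dz": 0.0,"ax": 0.0,"ay": 0.0,"az": 0.0,"hand": -1.0},{"dx": 0.0,"dy": 0.002,"dz": 0.0,"ax": 0.0,"ay": 0.0,"az": 0.0,"hand": -1.0},{"dx": 0.0,"dy": 0.001,"dz": 0.0,"ax": 0.0,"ay": 0.0,"az": 0.0,"hand": -1.0},{"dx": 0.0,"dy": 0.001,"dz": 0.0,"ax": 0.0,"ay": 0.0,"az": 0.0,"hand": -1.0}])

```text
clock: 12.2
ee_pos: [0.535, 0.0988, 0.2601]
orientation: [-0.026, 1.0, -0.001, 0.0]
force: [0.3, -6.6, -2.3]
gripper_width: 0.0232
finger_force: 60.3
```

Call:
servo_tool(steps=[{"dx": -0.0001,"dy": 0.002,"dz": 0.0,"ax": 0.0,"ay": 0.0,"az": 0.0,"hand": -1.0},{"dx": -0.0001,"dy": 0.002,"dz": 0.0,"ax": 0.0,"ay": 0.0,"az": 0.0,"hand": -1.0},{"dx": -0.0001,"dy": 0.002,"dz": 0.0,"ax": 0.0,"ay": 0.0,"az": 0.0,"hand": -1.0},{"dx": -0.0001,"dy": 0.002,"dz": 0.0,"ax": 0.0,"ay": 0.0,"az": 0.0,"hand": -1.0},{"dx": -0.0001,"dy": 0.002,"dz": 0.0,"ax": 0.0,"ay": 0.0,"az": 0.0,"hand": -1.0}])

```text
clock: 12.7
ee_pos: [0.5345, 0.1085, 0.2601]
orientation: [-0.026, 1.0, -0.001, 0.0]
force: [-0.1, -6.3, -3.6]
gripper_width: 0.0235
finger_force: 60.3
```

Call:
servo_tool(steps=[{"dx": -0.0001,"dy": 0.002,"dz": 0.0,"ax": 0.0,"ay": 0.0,"az": 0.0,"hand": -1.0},{"dx": -0.0001,"dy": 0.002,"dz": 0.0,"ax": 0.0,"ay": 0.0,"az": 0.0,"hand": -1.0},{"dx": -0.0001,"dy": 0.002,"dz": 0.0,"ax": 0.0,"ay": 0.0,"az": 0.0,"hand": -1.0},{"dx": -0.0001,"dy": 0.002,"dz": 0.0,"ax": 0.0,"ay": 0.0,"az": 0.0,"hand": -1.0}])

```text
clock: 13.1
ee_pos: [0.5341, 0.1165, 0.2601]
orientation: [-0.026, 1.0, -0.001, 0.0]
force: [0.3, -6.5, -2.2]
gripper_width: 0.0231
finger_force: 60.4
```

```bash
python3 w.py w8
python3 - <<'E'
from dv import *
w,o=pickle.load(open("w8.pkl","rb"))
print(divs(w,[.537,.0764,0,.0765,.0175,-.06],(100,185)))
E
```

```text
13.15 [0.534  0.1168 0.2601] [[-0.999, -0.053, 0.001], [-0.053, 0.999, -0.002], [-0.0, -0.002, -1.0]] [-0.91 -5.77 -2.38] [0.465 0.112 0.23 ]
(array([ 0.53743569,  0.0764    ,  0.00626506,  0.07628729,  0.01519565,
       -0.06318225]), np.float64(0.8696545817870397))
```

Call:
servo_tool(steps=[{"dx": -0.0001,"dy": 0.001,"dz": 0.0,"ax": 0.0,"ay": 0.0,"az": 0.0,"hand": -1.0},{"dx": 0.0,"dy": 0.001,"dz": 0.0,"ax": 0.0,"ay": 0.0,"az": 0.0,"hand": -1.0},{"dx": -0.0001,"dy": 0.001,"dz": 0.0,"ax": 0.0,"ay": 0.0,"az": 0.0,"hand": -1.0}])

```text
clock: 13.45
ee_pos: [0.5339, 0.1195, 0.2601]
orientation: [-0.026, 1.0, -0.001, 0.0]
force: [-0.1, -6.3, -2.3]
gripper_width: 0.0235
finger_force: 60.4
```

Call:
servo_tool(steps=[{"dx": -0.0001,"dy": 0.001,"dz": 0.0,"ax": 0.0,"ay": 0.0,"az": 0.0,"hand": -1.0}])

```text
clock: 13.55
ee_pos: [0.5338, 0.1201, 0.2601]
orientation: [-0.026, 1.0, -0.002, 0.0]
force: [0.2, -11.2, -1.7]
gripper_width: 0.0238
finger_force: 60.4
```

Call:
servo_tool(steps=[{"dx": 0.0,"dy": 0.0007,"dz": 0.0,"ax": 0.0,"ay": 0.0,"az": 0.0,"hand": -1.0}])

```text
clock: 13.65
ee_pos: [0.5338, 0.1204, 0.26]
orientation: [-0.026, 1.0, -0.002, 0.0]
force: [-0.0, -12.3, -2.6]
gripper_width: 0.0235
finger_force: 60.4
```

Call:
servo_tool(steps=[{"dx": 0.0,"dy": 0.0007,"dz": 0.0,"ax": 0.0,"ay": 0.0,"az": 0.0,"hand": -1.0}])

```text
clock: 13.75
ee_pos: [0.5338, 0.1209, 0.26]
orientation: [-0.026, 1.0, -0.003, 0.0]
force: [0.7, -13.1, -2.3]
gripper_width: 0.0233
finger_force: 60.5
```

Call:
servo_tool(steps=[{"dx": 0.0,"dy": 0.0005,"dz": 0.0,"ax": 0.0,"ay": 0.0,"az": 0.0,"hand": -1.0}])

```text
clock: 13.85
ee_pos: [0.5338, 0.1213, 0.26]
orientation: [-0.026, 1.0, -0.003, 0.0]
force: [-0.4, -11.8, -1.8]
gripper_width: 0.0234
finger_force: 60.5
```

Call:
servo_tool(steps=[{"dx": 0.0,"dy": -0.003,"dz": 0.0,"ax": 0.0,"ay": 0.0,"az": 0.0,"hand": -1.0},{"dx": 0.0,"dy": -0.003,"dz": 0.0,"ax": 0.0,"ay": 0.0,"az": 0.0,"hand": -1.0},{"dx": 0.0,"dy": 0.0,"dz": 0.01,"ax": 0.0,"ay": 0.0,"az": 0.0,"hand": -1.0},{"dx": 0.0,"dy": 0.0,"dz": 0.02,"ax": 0.0,"ay": 0.0,"az": 0.0,"hand": -1.0},{"dx": 0.0,"dy": 0.0,"dz": 0.02,"ax": 0.0,"ay": 0.0,"az": 0.0,"hand": -1.0}])

```text
clock: 14.35
ee_pos: [0.5334, 0.1176, 0.3107]
orientation: [-0.026, 1.0, 0.0, -0.0]
force: [0.5, 0.2, -3.2]
gripper_width: 0.0232
finger_force: 60.3
```

Call:
servo_tool(steps=[{"dx": 0.002,"dy": -0.027,"dz": 0.007,"ax": 0.0,"ay": 0.0,"az": 0.0,"hand": -1.0},{"dx": 0.001,"dy": -0.027,"dz": 0.0,"ax": 0.0,"ay": 0.0,"az": 0.0,"hand": -1.0},{"dx": 0.001,"dy": -0.027,"dz": 0.0,"ax": 0.0,"ay": 0.0,"az": 0.0,"hand": -1.0},{"dx": 0.0,"dy": 0.0,"dz": 0.0,"ax": 0.0,"ay": 0.0,"az": 0.0,"hand": -1.0},{"dx": 0.0,"dy": 0.0,"dz": 0.0,"ax": 0.0,"ay": 0.0,"az": 0.0,"hand": -1.0}])

```text
clock: 14.85
ee_pos: [0.5376, 0.0361, 0.3175]
orientation: [-0.025, 1.0, 0.0, 0.0]
force: [-0.2, -0.1, -2.4]
gripper_width: 0.0235
finger_force: 60.5
```

```bash
python3 w.py w9; sed -i 's/m\[:,430:\]=0/m[:,480:]=0/' dv.py
python3 - <<'E'
from dv import *
w,o=pickle.load(open("w9.pkl","rb"))
print(divs(w,[.537,.0764,0,.0767,.0205,-.0605],(100,190)))
g=cv2.cvtColor(w["frame"],cv2.COLOR_BGR2GRAY)
u0=proj(w,(.49,.2047,.064));print(u0);v=int(u0[1]);a=int(u0[0]);print(a-20,g[v,a-20:a+20].tolist())
E
```

```text
14.9 [0.5376 0.0367 0.3173] [[-0.999, -0.052, 0.001], [-0.052, 0.999, 0.001], [-0.001, 0.001, -1.0]] [ 0.12 -0.12 -2.15] [0.469 0.032 0.288]
(array([ 0.53750846,  0.0764    ,  0.01310588,  0.07709855,  0.02028467,
       -0.06003345]), np.float64(0.861676746379626))
(np.float64(559.1284220885037), np.float64(150.9128272748481))
539 [54, 55, 55, 54, 53, 54, 53, 55, 54, 54, 54, 55, 56, 54, 55, 56, 56, 55, 55, 58, 86]
```

Call:
servo_tool(steps=[{"dx": 0.0,"dy": -0.001,"dz": -0.015,"ax": 0.0,"ay": 0.0,"az": 0.0,"hand": -1.0},{"dx": 0.0,"dy": 0.0,"dz": -0.015,"ax": 0.0,"ay": 0.0,"az": 0.0,"hand": -1.0},{"dx": 0.0,"dy": 0.0,"dz": 0.0,"ax": 0.0,"ay": 0.0,"az": 0.0,"hand": -1.0}])

```text
clock: 15.2
ee_pos: [0.5358, 0.036, 0.2828]
orientation: [-0.027, 1.0, 0.0, -0.003]
force: [-0.2, -0.3, -3.3]
gripper_width: 0.0234
finger_force: 60.4
```

Call:
servo_tool(steps=[{"dx": 0.0,"dy": 0.0,"dz": -0.009,"ax": 0.0,"ay": 0.0,"az": 0.0,"hand": -1.0},{"dx": 0.0,"dy": 0.0,"dz": -0.009,"ax": 0.0,"ay": 0.0,"az": 0.0,"hand": -1.0},{"dx": 0.0,"dy": 0.0,"dz": -0.009,"ax": 0.0,"ay": 0.0,"az": 0.0,"hand": -1.0},{"dx": 0.0,"dy": 0.0,"dz": 0.0,"ax": 0.0,"ay": 0.0,"az": 0.0,"hand": -1.0}])

```text
clock: 15.6
ee_pos: [0.5368, 0.0353, 0.2579]
orientation: [-0.026, 1.0, 0.0, -0.002]
force: [0.4, 0.9, -2.7]
gripper_width: 0.0233
finger_force: 60.5
```

Call:
servo_tool(steps=[{"dx": 0.0,"dy": 0.002,"dz": 0.0,"ax": 0.0,"ay": 0.0,"az": 0.0,"hand": -1.0},{"dx": 0.0,"dy": 0.002,"dz": 0.0,"ax": 0.0,"ay": 0.0,"az": 0.0,"hand": -1.0},{"dx": 0.0,"dy": 0.001,"dz": 0.0,"ax": 0.0,"ay": 0.0,"az": 0.0,"hand": -1.0},{"dx": 0.0,"dy": 0.001,"dz": 0.0,"ax": 0.0,"ay": 0.0,"az": 0.0,"hand": -1.0}])

```text
clock: 16.0
ee_pos: [0.5378, 0.0408, 0.2602]
orientation: [-0.026, 1.0, -0.001, 0.0]
force: [0.4, -6.2, -3.7]
gripper_width: 0.0232
finger_force: 60.5
```

Call:
servo_tool(steps=[{"dx": -0.0001,"dy": 0.002,"dz": 0.0,"ax": 0.0,"ay": 0.0,"az": 0.0,"hand": -1.0},{"dx": -0.0001,"dy": 0.002,"dz": 0.0,"ax": 0.0,"ay": 0.0,"az": 0.0,"hand": -1.0},{"dx": -0.0001,"dy": 0.002,"dz": 0.0,"ax": 0.0,"ay": 0.0,"az": 0.0,"hand": -1.0},{"dx": -0.0001,"dy": 0.002,"dz": 0.0,"ax": 0.0,"ay": 0.0,"az": 0.0,"hand": -1.0},{"dx": -0.0001,"dy": 0.002,"dz": 0.0,"ax": 0.0,"ay": 0.0,"az": 0.0,"hand": -1.0}])

```text
clock: 16.5
ee_pos: [0.5373, 0.0504, 0.2601]
orientation: [-0.026, 1.0, -0.001, 0.0]
force: [-0.0, -6.3, -2.8]
gripper_width: 0.0228
finger_force: 60.6
```

Call:
servo_tool(steps=[{"dx": -0.0001,"dy": 0.002,"dz": 0.0,"ax": 0.0,"ay": 0.0,"az": 0.0,"hand": -1.0},{"dx": -0.0001,"dy": 0.002,"dz": 0.0,"ax": 0.0,"ay": 0.0,"az": 0.0,"hand": -1.0},{"dx": -0.0001,"dy": 0.002,"dz": 0.0,"ax": 0.0,"ay": 0.0,"az": 0.0,"hand": -1.0},{"dx": -0.0001,"dy": 0.002,"dz": 0.0,"ax": 0.0,"ay": 0.0,"az": 0.0,"hand": -1.0}])

```text
clock: 16.9
ee_pos: [0.5368, 0.0584, 0.2601]
orientation: [-0.026, 1.0, -0.001, 0.0]
force: [0.8, -6.2, -1.3]
gripper_width: 0.023
finger_force: 60.6
```

Call:
servo_tool(steps=[{"dx": 0.0,"dy": 0.001,"dz": 0.0,"ax": 0.0,"ay": 0.0,"az": 0.0,"hand": -1.0},{"dx": -0.0001,"dy": 0.001,"dz": 0.0,"ax": 0.0,"ay": 0.0,"az": 0.0,"hand": -1.0}])

```text
clock: 17.1
ee_pos: [0.5367, 0.0604, 0.2601]
orientation: [-0.026, 1.0, -0.001, 0.0]
force: [0.2, -6.7, -2.1]
gripper_width: 0.0232
finger_force: 60.6
```

Now small steps, one at a time.

Call:
servo_tool(steps=[{"dx": 0.0,"dy": 0.0006,"dz": 0.0,"ax": 0.0,"ay": 0.0,"az": 0.0,"hand": -1.0}])

```text
clock: 17.2
ee_pos: [0.5367, 0.061, 0.2601]
orientation: [-0.026, 1.0, -0.001, 0.0]
force: [0.2, -6.8, -1.6]
gripper_width: 0.0234
finger_force: 60.6
```

Call:
servo_tool(steps=[{"dx": 0.0,"dy": 0.0006,"dz": 0.0,"ax": 0.0,"ay": 0.0,"az": 0.0,"hand": -1.0}])

```text
clock: 17.3
ee_pos: [0.5367, 0.0616, 0.2602]
orientation: [-0.026, 1.0, -0.001, 0.0]
force: [0.1, -6.2, -2.4]
gripper_width: 0.0234
finger_force: 60.6
```

Call:
servo_tool(steps=[{"dx": 0.0,"dy": 0.0005,"dz": 0.0,"ax": 0.0,"ay": 0.0,"az": 0.0,"hand": -1.0}])

```text
clock: 17.4
ee_pos: [0.5367, 0.0621, 0.2601]
orientation: [-0.026, 1.0, -0.001, 0.0]
force: [-0.4, -6.3, -1.9]
gripper_width: 0.0236
finger_force: 60.6
```

Call:
servo_tool(steps=[{"dx": 0.0,"dy": 0.0005,"dz": 0.0,"ax": 0.0,"ay": 0.0,"az": 0.0,"hand": -1.0}])

```text
clock: 17.5
ee_pos: [0.5367, 0.0626, 0.2601]
orientation: [-0.026, 1.0, -0.001, 0.0]
force: [-1.1, -5.8, -1.9]
gripper_width: 0.0231
finger_force: 60.6
```

Call:
servo_tool(steps=[{"dx": 0.0,"dy": 0.0005,"dz": 0.0,"ax": 0.0,"ay": 0.0,"az": 0.0,"hand": -1.0}])

```text
clock: 17.6
ee_pos: [0.5367, 0.063, 0.2601]
orientation: [-0.026, 1.0, -0.001, 0.0]
force: [0.0, -5.3, -1.8]
gripper_width: 0.0232
finger_force: 60.6
```

Call:
servo_tool(steps=[{"dx": 0.0,"dy": 0.0005,"dz": 0.0,"ax": 0.0,"ay": 0.0,"az": 0.0,"hand": -1.0}])

```text
clock: 17.7
ee_pos: [0.5366, 0.0636, 0.2601]
orientation: [-0.026, 1.0, -0.001, 0.0]
force: [-0.9, -5.9, -2.1]
gripper_width: 0.0235
finger_force: 60.7
```

Call:
servo_tool(steps=[{"dx": 0.0,"dy": 0.0005,"dz": 0.0,"ax": 0.0,"ay": 0.0,"az": 0.0,"hand": -1.0}])

```text
clock: 17.8
ee_pos: [0.5366, 0.064, 0.2601]
orientation: [-0.026, 1.0, -0.001, 0.0]
force: [-0.5, -7.6, -2.7]
gripper_width: 0.0229
finger_force: 60.7
```

Call:
servo_tool(steps=[{"dx": 0.0,"dy": 0.0003,"dz": 0.0,"ax": 0.0,"ay": 0.0,"az": 0.0,"hand": -1.0},{"dx": 0.0,"dy": 0.0,"dz": 0.0,"ax": 0.0,"ay": 0.0,"az": 0.0,"hand": -1.0}])

```text
clock: 18.0
ee_pos: [0.5366, 0.0641, 0.2601]
orientation: [-0.026, 1.0, -0.002, 0.0]
force: [-0.7, -7.5, -2.3]
gripper_width: 0.0234
finger_force: 60.7
```

Call:
servo_tool(steps=[{"dx": 0.0,"dy": 0.0004,"dz": 0.0,"ax": 0.0,"ay": 0.0,"az": 0.0,"hand": -1.0},{"dx": 0.0,"dy": 0.0,"dz": 0.0,"ax": 0.0,"ay": 0.0,"az": 0.0,"hand": -1.0}])

```text
clock: 18.2
ee_pos: [0.5367, 0.0643, 0.2601]
orientation: [-0.026, 1.0, -0.002, 0.0]
force: [-0.9, -8.5, -2.2]
gripper_width: 0.0233
finger_force: 60.7
```

Call:
servo_tool(steps=[{"dx": 0.0,"dy": 0.0003,"dz": 0.0,"ax": 0.0,"ay": 0.0,"az": 0.0,"hand": -1.0},{"dx": 0.0,"dy": 0.0,"dz": 0.0,"ax": 0.0,"ay": 0.0,"az": 0.0,"hand": -1.0}])

```text
clock: 18.4
ee_pos: [0.5367, 0.0644, 0.2601]
orientation: [-0.026, 1.0, -0.002, 0.0]
force: [-1.8, -9.4, -1.8]
gripper_width: 0.0235
finger_force: 60.7
```

Call:
servo_tool(steps=[{"dx": 0.0,"dy": -0.003,"dz": 0.0,"ax": 0.0,"ay": 0.0,"az": 0.0,"hand": -1.0},{"dx": 0.0,"dy": -0.003,"dz": 0.0,"ax": 0.0,"ay": 0.0,"az": 0.0,"hand": -1.0},{"dx": 0.0,"dy": 0.0,"dz": 0.01,"ax": 0.0,"ay": 0.0,"az": 0.0,"hand": -1.0},{"dx": 0.0,"dy": 0.0,"dz": 0.03,"ax": 0.0,"ay": 0.0,"az": 0.0,"hand": -1.0},{"dx": 0.0,"dy": 0.0,"dz": 0.04,"ax": 0.0,"ay": 0.0,"az": 0.0,"hand": -1.0}])

```text
clock: 18.9
ee_pos: [0.5355, 0.0603, 0.339]
orientation: [-0.026, 1.0, 0.0, -0.002]
force: [0.5, 0.1, -2.0]
gripper_width: 0.0231
finger_force: 60.3
```

Run:
```python
from dv import *
snapshot("wrist");snapshot("wrist");w=snapshot("wrist");o=observe();print(o["ee_pos"])
cv2.imwrite("pics/w10.png",w["frame"])
print(divs(w,[.537,.0764,0,.077,.0203,-.0365],(100,190)))
g=cv2.cvtColor(w["frame"],cv2.COLOR_BGR2GRAY)
u0=proj(w,(.49,.2047,.064));print(u0);v=int(u0[1]);a=int(u0[0]);print(a-20,g[v,a-20:a+25].tolist())
```

```text
[0.53791599 0.0602552  0.34404537]
(array([ 0.53743372,  0.0764    ,  0.01304689,  0.07657755,  0.02014127,
       -0.03668626]), np.float64(0.8580180422781742))
(np.float64(493.9296711791329), np.float64(137.4309298021743))
473 [54, 55, 53, 52, 52, 54, 53, 54, 54, 53, 53, 54, 53, 54, 54, 54, 54, 54, 54, 51, 57, 88, 112, 119, 130, 130, 130, 130, 128, 121, 123, 218, 216, 212, 212, 212, 212, 212, 212, 212, 211, 212, 212, 212, 212]
```

Call:
servo_tool(steps=[{"dx": 0.0,"dy": -0.04,"dz": 0.0,"ax": 0.0,"ay": 0.0,"az": 0.0,"hand": -1.0},{"dx": 0.0,"dy": -0.04,"dz": 0.0,"ax": 0.0,"ay": 0.0,"az": 0.0,"hand": -1.0},{"dx": 0.0,"dy": -0.04,"dz": 0.0,"ax": 0.0,"ay": 0.0,"az": 0.0,"hand": -1.0},{"dx": 0.0,"dy": -0.04,"dz": 0.0,"ax": 0.0,"ay": 0.0,"az": 0.0,"hand": -1.0},{"dx": 0.0,"dy": -0.04,"dz": 0.0,"ax": 0.0,"ay": 0.0,"az": 0.0,"hand": -1.0}])

```text
clock: 19.55
ee_pos: [0.5358, -0.1411, 0.3384]
orientation: [-0.026, 1.0, 0.001, -0.001]
force: [1.9, -0.5, -3.1]
gripper_width: 0.0233
finger_force: 60.8
```

Call:
servo_tool(steps=[{"dx": 0.0,"dy": -0.04,"dz": 0.0,"ax": 0.0,"ay": 0.0,"az": 0.0,"hand": -1.0},{"dx": 0.0,"dy": 0.0,"dz": -0.03,"ax": 0.0,"ay": 0.0,"az": 0.0,"hand": -1.0},{"dx": 0.0,"dy": 0.0,"dz": -0.04,"ax": 0.0,"ay": 0.0,"az": 0.0,"hand": -1.0},{"dx": 0.0,"dy": 0.0,"dz": -0.03,"ax": 0.0,"ay": 0.0,"az": 0.0,"hand": -1.0},{"dx": 0.0,"dy": 0.0,"dz": 0.0,"ax": 0.0,"ay": 0.0,"az": 0.0,"hand": -1.0}])

```text
clock: 20.05
ee_pos: [0.5333, -0.1785, 0.2333]
orientation: [-0.026, 1.0, 0.003, -0.005]
force: [-0.5, -0.4, -3.3]
gripper_width: 0.0231
finger_force: 60.7
```

Call:
servo_tool(steps=[{"dx": 0.0,"dy": 0.0,"dz": -0.006,"ax": 0.0,"ay": 0.0,"az": 0.0,"hand": -1.0},{"dx": 0.0,"dy": 0.0,"dz": -0.006,"ax": 0.0,"ay": 0.0,"az": 0.0,"hand": -1.0},{"dx": 0.0,"dy": 0.0,"dz": -0.003,"ax": 0.0,"ay": 0.0,"az": 0.0,"hand": -1.0},{"dx": 0.0,"dy": 0.0,"dz": 0.0,"ax": 0.0,"ay": 0.0,"az": 0.0,"hand": -1.0}])

```text
clock: 20.45
ee_pos: [0.5368, -0.18, 0.2254]
orientation: [-0.026, 1.0, -0.0, 0.001]
force: [0.6, -0.8, -2.4]
gripper_width: 0.0233
finger_force: 60.8
```

Call:
servo_tool(steps=[{"dx": 0.0,"dy": 0.0,"dz": -0.001,"ax": 0.0,"ay": 0.0,"az": 0.0,"hand": -1.0},{"dx": 0.0,"dy": 0.0,"dz": -0.001,"ax": 0.0,"ay": 0.0,"az": 0.0,"hand": -1.0},{"dx": 0.0,"dy": 0.0,"dz": 0.0,"ax": 0.0,"ay": 0.0,"az": 0.0,"hand": -1.0}])

```text
clock: 20.75
ee_pos: [0.5366, -0.18, 0.2229]
orientation: [-0.026, 1.0, -0.0, 0.0]
force: [-0.2, -0.2, -3.3]
gripper_width: 0.0233
finger_force: 60.8
```

Call:
servo_tool(steps=[{"dx": 0.0,"dy": 0.0,"dz": -0.0008,"ax": 0.0,"ay": 0.0,"az": 0.0,"hand": -1.0},{"dx": 0.0,"dy": 0.0,"dz": 0.0,"ax": 0.0,"ay": 0.0,"az": 0.0,"hand": -1.0}])

```text
clock: 20.95
ee_pos: [0.5367, -0.1801, 0.2224]
orientation: [-0.026, 1.0, -0.0, 0.0]
force: [-1.1, 1.6, 1.9]
gripper_width: 0.0228
finger_force: 61.4
```

Touchdown. Next I open part way, then fully, and retreat straight up.

Call:
servo_tool(steps=[{"dx": 0.0,"dy": 0.0,"dz": 0.0,"ax": 0.0,"ay": 0.0,"az": 0.0,"hand": 0.0},{"dx": 0.0,"dy": 0.0,"dz": 0.0,"ax": 0.0,"ay": 0.0,"az": 0.0,"hand": 0.5},{"dx": 0.0,"dy": 0.0,"dz": 0.0,"ax": 0.0,"ay": 0.0,"az": 0.0,"hand": 1.0},{"dx": 0.0,"dy": 0.0,"dz": 0.0,"ax": 0.0,"ay": 0.0,"az": 0.0,"hand": 1.0},{"dx": 0.0,"dy": 0.0,"dz": 0.0,"ax": 0.0,"ay": 0.0,"az": 0.0,"hand": 1.0}])

```text
clock: 21.45
ee_pos: [0.5366, -0.18, 0.2219]
orientation: [-0.026, 1.0, -0.0, 0.0]
force: [-0.1, -0.2, -0.5]
gripper_width: 0.0856
finger_force: 0.0
```

Call:
servo_tool(steps=[{"dx": 0.0,"dy": 0.0,"dz": 0.02,"ax": 0.0,"ay": 0.0,"az": 0.0,"hand": 1.0},{"dx": 0.0,"dy": 0.0,"dz": 0.04,"ax": 0.0,"ay": 0.0,"az": 0.0,"hand": 1.0},{"dx": 0.0,"dy": 0.0,"dz": 0.04,"ax": 0.0,"ay": 0.0,"az": 0.0,"hand": 1.0},{"dx": 0.0,"dy": 0.0,"dz": 0.04,"ax": 0.0,"ay": 0.0,"az": 0.0,"hand": 1.0},{"dx": 0.0,"dy": 0.0,"dz": 0.0,"ax": 0.0,"ay": 0.0,"az": 0.0,"hand": 1.0}])

```text
clock: 21.95
ee_pos: [0.5384, -0.1809, 0.3693]
orientation: [-0.026, 1.0, -0.003, 0.005]
force: [1.2, -0.4, 0.9]
gripper_width: 0.0853
finger_force: 0.0
```

Run:
```python
from h import *
a=snapshot("scene")["frame"][150:330,180:440];w=snapshot("wrist")["frame"]
cv2.imwrite("pics/end.png",np.hstack([cv2.resize(a,(433,300)),cv2.resize(w,(367,300))]))
```

```text
(no output)
```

View pics/end.png

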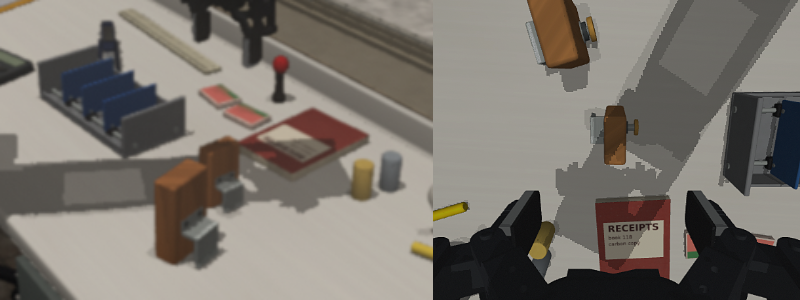

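The spacer stands upright at (614,135), clear of the sorter. The dividers are evenly spaced and the bystanders look untouched, so I'm handing in.

```bash
python3 -c "
from cell import close_job
print(close_job())"
```

```text
the job is handed in; nothing more can be done
None
```

I drew up the three dividers in order, and the last camera fit puts the gaps at about 52.1, 52.4 and 52.8 mm; the spacer stands upright on the counter clear of the sorter, and I handed the job in at about 22 s without getting a verdict back.

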